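# Seal the sugar tin with its double lid and take the outer lid off again

### The arm

A 6-joint arm with a two-finger parallel gripper is mounted at the origin on a cart in front of the work surface, level with it; the furniture and walls round the work are solid. World frame = base frame: x ahead of the robot, y to its left, z up, the work surface at z = 0. Lengths are in mm, angles in rad, forces in N, time in s.
With the tool pointing down it reaches from about 300 to 775 mm from the base axis. Payload 14.6 kg.
Tool frame: the origin (TCP) lies on the centre line of the jaws, within the pads' length; the fingertips stand 19 mm ahead of it and the grasp point (between the pads) is the TCP (bot.tip_reach is the distance from the TCP to the fingertips, in mm); z points along the fingers, y is the line along which they close (so a half turn about z gives the same grasp; the last joint's range is limited). The gripper opens to 85 mm and grips with 20 to 120 N. Pads are 22 mm wide; open, the fingers measure 114 mm over their backs; the gripper's body (76 mm by 85 mm) begins 54 mm behind the grasp point. The pads swing forward as they close: fully open they stand 13 mm farther back than shut.
Start: joints at [1.214, 0.3, 1.521, -0, 1.321, -0.067], TCP at [157.166, 527.056, 250.281] pointing down, gripper open.
Joint ranges: [-3.03, 3.03], [-0.79, 2.21], [0.23, 2.52], [-1.04, 4.18], [0, 3.07], [-2.55, 2.55]. Speed limits (rad/s): [2.22, 2.22, 2.57, 3.14, 3.14, 3.14].

### API

Orientations are given as a unit quaternion [w, x, y, z].
In Python, from rig import bot gives the robot as it stands. Calls block until the motion is done:
- bot.move_to(position, orientation): joint-space move of the TCP to a pose.
- bot.servo_line(position, attitude=None, speed=150, until_force=None): straight line of the TCP; attitude=None keeps the orientation; speed is the mean speed in mm/s. With until_force (N) it stops when the force on the tool has changed by that much, and returns True; else False.
- bot.move_joints(angles): joint-space move.
- bot.move_gripper(opening, grip_force=None): finger opening in mm; grip_force is the grip in N (None keeps the last); returns when the fingers have stopped.
- bot.dwell(seconds).
- bot.ik(position, orientation): joint angles nearest the present ones, or None.
- bot.read_state(): the state.
- bot.read_camera(name): name is "scene" or "top" or "wrist"; returns a dict with "image" (420x560x3 uint8, blue, green, red), "depth" (420x560 float32, mm along the optical axis (not along the pixel's ray), 0 where there is no reading), "fovy" (degrees; the focal length in pixels is half the picture's height over the tangent of half this angle, whatever the lens; pixels are square), "cx", "cy" (the principal point, pixels), "k1" (the pictures are not rectified: a ray, as slopes to the right and down, at radius r is drawn at 1 + k1 r^2 times it, then the intrinsics apply), "eye" and "attitude" of the camera in the world; the wrist camera has in their place "mount" (4x4, takes a point from camera to tool coordinates, whose origin is the TCP and whose axes are the flange's). Camera axes: x right, y down, z forward; pixel columns grow to the right and rows downward; lengths in mm; the calibration is good to about 2 mm. A picture is of the moment at which its call begins: read the wrist's pose just before it.
A pose or a line that the arm cannot do raises bot.MotionError and nothing moves.
- bot.finish_job(): hands the job in; it is judged then, once.
The state is a dict: "clock": time; "joint_positions": joint angles; "qvel": joint speeds; "effort": joint torques, N m; "ee_pos": TCP position; "tool_rot": TCP orientation; "ft_force": force on the tool from outside, world axes, zero at the start; "moment": the same for the moment, N m; "grip_width": finger opening in mm; "grip_force": force on a finger pad.
Only numpy, scipy, OpenCV 4.12 (cv2) and the standard library are available. Lean on these libraries where they do the work, as an engineer would, in place of code of your own. Each camera call takes 0.05 s, during which the arm holds its last target. There are 200 camera calls.

### The job

The sugar tin stands open and its double lid stands nested beside it: carry the two lids together by the wooden knob, set them on the tin and press down until the inner lid has snapped fully home in the mouth, so the sugar stays dry. Then lift the outer lid off on its own, so that the inner lid can be checked and stays flush, level and untouched in the tin. Finish while still holding the outer lid roughly level in the gripper, about a hand's breadth above where it sat; do not put it down, do not push the tin about, and leave everything else as it stands.

Things in the scene. Friction and masses are not known exactly. Their poses are not given: they have to be found in the camera images.
- sugar_tin: Open sugar tin, loose and upright (about 0.9 kg), left or right of centre: cream enamelled cylinder 104 mm across. Origin: centre of its underside, z up. Shoulder at z = 83 mm; above it a bright steel neck, 89 mm outside, 85 mm inside, up to the rim at 105 mm. White sugar lumps inside, tops at 70 mm. The smaller closed tin of the set, 82 mm across, at the back is not part of the job.
- tin_rim (a point): Centre of the sugar tin's mouth, level with the rim. Four spring dimples inside the neck, 6.5 mm below the rim, let the inner lid's bead pass with a snap, 4 mm before it is home, at 6 to 15 N of push (up to 25 N does no harm), then hold it against a pull of 8 N or more.
- outer_lid: Outer lid (0.17 kg): plain metal cap, 102 mm across, 97 mm inside, flat top 47 mm above its lower edge, wooden knob on top. Origin: centre of the skirt's lower edge, z up through the knob. Starts skirt down on the worktop, inner lid nested in it. Ribs inside push the inner lid's flange; light spring tongues hold its ball knob and let go at 2 to 4 N. Closed: origin 85 mm above the tin's foot.
- outer_knob (a point): Grip point of the outer lid's wooden knob, on its axis 62 mm above the skirt's lower edge. The knob is round: 29 mm across at this height, 22 mm at its waist (53 mm), foot on the lid's top at 47 mm, top at 71.5 mm. The lid top round it is flat for 30 mm on all sides.
- inner_lid: Inner lid (60 g), aluminium, hidden in the outer lid at the start and carried by it. Origin: centre of the flange's seating face, z up. Flange 88 x 2.5 mm; beaded plug below, 81 mm across, 17.5 mm deep, tapering to 74 mm; ball knob on top up to 23 mm. Nested: origin 20 mm above the outer lid's origin. Home: origin level with the tin's rim.
- teaspoon: Teaspoon, 132 x 27 x 12 mm, lying between tin and lid; leave alone. Origin: centre of its underside.
- salt_shaker: Glass salt shaker with a grey cap, 44 mm across, 90 mm high, behind the work; leave alone. Origin: centre of its underside.
- rice_bowl: White rice bowl, 115 mm across, 58 mm high, behind on the right; leave alone. Origin: centre of its underside.
- jam_jar: Jam jar with a white cap, 65 mm across, 97 mm high, behind on the left; leave alone. Origin: centre of its underside.
- peeler: White-handled peeler, 170 x 25 x 18 mm, lying on the far right; leave alone. Origin: centre of its underside.
Mind the look-alikes: they are no part of the job. What is shaped like the outer_lid but yellow is not meant. What is shaped like the sugar_tin but green is not meant.

How it is judged:
By the outcome, as a careful person would: the job done as asked, in the order asked, and still so for the second after the job is handed in, while the arm keeps its last pose, push and grip.
It also fails if it takes over 51 s, if anything falls off the work surface, if the arm or the gripper's body presses on something with over 40 N, if the wrist force passes 120 N, or if a joint passes its speed limit or range.

## Working session

There is one attempt and no reset: what is moved stays moved. The work goes in short steps, each a Python script; the robot and the scene stay as the last script left them, time stands still between calls to the robot, and variables do not carry over. Pictures are saved under pics/ and viewed, at most 10 in all, crops included, and the job is handed in when it is done.

```bash
mkdir -p pics; cat > h.py <<'E'
import numpy as np, cv2
from scipy.spatial.transform import Rotation as R
from rig import bot
def rot(q): return R.from_quat([q[1],q[2],q[3],q[0]]).as_matrix()
def cloud(c, st=None):
    "world points HxWx3"
    h,w=c["depth"].shape; f=h/2/np.tan(np.radians(c["fovy"])/2)
    K=np.array([[f,0,c["cx"]],[0,f,c["cy"]],[0,0,1]])
    u,v=np.meshgrid(np.arange(w),np.arange(h))
    p=np.stack([u,v],-1).reshape(-1,1,2).astype(float)
    n=cv2.undistortPoints(p,K,np.array([c["k1"],0,0,0.])).reshape(h,w,2)
    d=c["depth"][...,None]; P=np.concatenate([n*d,d],-1)
    if "mount" in c:
        M=np.array(c["mount"]); P=P@M[:3,:3].T+M[:3,3]
        Q=P@rot(st["tool_rot"]).T+st["ee_pos"]
    else:
        A=np.array(c["attitude"]); A=rot(A) if A.size==4 else A
        Q=P@A.T+np.array(c["eye"])
    Q[c["depth"]==0]=np.nan
    return Q
E
python3 - <<'E'
from h import *
for n in ("scene","top"):
    c=bot.read_camera(n); cv2.imwrite(f"pics/{n}1.png",c["image"]); np.savez(f"pics/{n}1.npz",P=cloud(c))
    print(n,c["eye"],c["attitude"],c["fovy"],c["k1"])
s=bot.read_state(); print(s)
E
```

```text
scene [-111.59906536 -950.16972872  643.69802895] [-0.49645712  0.80481371 -0.27746403  0.16976142] 57.38641750826953 -0.1006864863091424
top [ -89.30365938  100.41541207 1812.39668745] [ 0.10863075 -0.60334235  0.77697415 -0.14313818] 42.04471409390724 -0.03533895930457591
{'clock': 0.1, 'joint_positions': array([ 1.21442749e+00,  3.00401672e-01,  1.52150263e+00, -1.53485968e-05,
        1.32070966e+00, -6.66184580e-02]), 'qvel': array([ 2.77725092e-04, -9.30636702e-04,  1.06188097e-04,  8.76024425e-05,
       -2.93209413e-04, -7.60913243e-04]), 'effort': array([ 3.24442299e-04, -5.44371665e+01, -3.62377489e+01, -8.68188499e-05,
        2.99919819e-03, -3.26488021e-05]), 'ee_pos': array([157.09282199, 526.89378938, 249.79257973]), 'tool_rot': array([-9.99274751e-05,  1.44367026e-01,  9.89524078e-01, -5.00834956e-04]), 'ft_force': array([-0.19830383,  0.25356507,  0.10463476]), 'moment': array([-0.02385141,  0.05753644,  0.03496776]), 'grip_force': 0.0, 'grip_width': 85.4131687589416}
```

View pics/top1.png

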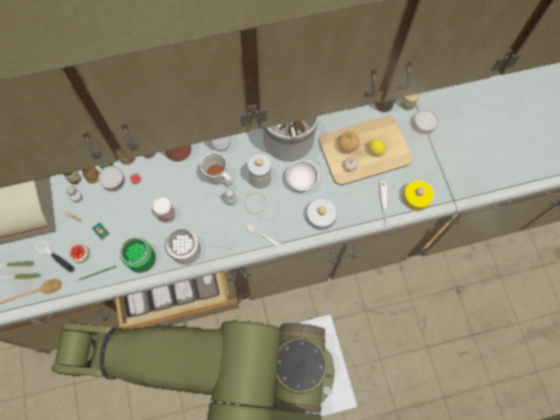

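View pics/scene1.png

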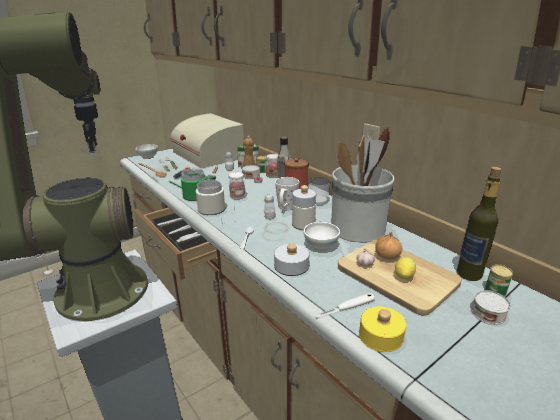

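Top view candidates: the lid is grey metal with a wooden knob at (322,212). Its look-alikes are the yellow lid (420,194) and the small closed tin (260,168). The tin is cream with white lumps at (182,245), and its look-alike is the green tin (138,255). I choose the grey lid and the cream tin. The teaspoon is at (263,235).

```bash
python3 - <<'E'
from h import *
im=cv2.imread("pics/top1.png"); P=np.load("pics/top1.npz")["P"]; S=np.load("pics/scene1.npz")["P"]
a=cv2.resize(im[180:280,130:230],(390,390),interpolation=cv2.INTER_CUBIC); b=cv2.resize(im[162:262,272:372],(390,390),interpolation=cv2.INTER_CUBIC)
cv2.imwrite("pics/crop1.png",np.hstack([a,b]))
for n,(u,v) in dict(tin=(182,245),green=(138,255),lid=(322,212),yellow=(420,194),small=(260,168),spoon=(263,235),shaker=(230,195),bowl=(302,177),jam=(163,209)).items(): print(n,P[v,u].round(1))
def circ(Q,c,zlo,zhi,r):
    m=(np.abs(Q[...,2]-(zlo+zhi)/2)<(zhi-zlo)/2)&(np.hypot(Q[...,0]-c[0],Q[...,1]-c[1])<r)
    q=Q[m]; 
    (x,y),rad=cv2.minEnclosingCircle(q[:,:2].astype(np.float32)); return len(q),np.round([x,y,rad,np.median(q[:,2])],1),q.mean(0).round(1)
t=P[245,182]; l=P[212,322]
for nm,Q in(("top",P),("scene",S)):
    print(nm,"rim",circ(Q,t,95,112,60),"lidtop",circ(Q,l,40,53,60),"knob",circ(Q,l,60,76,40),"sh",circ(Q,t,75,112,60))
E
```

```text
tin [481.  264.4  67.3]
green [484.9 413.   61.7]
lid [ 475.8 -217.1   74.6]
yellow [ 457.1 -563.9   69.7]
small [664.6 -48.7 122.3]
spoon [468.   -8.5   3.6]
shaker [612.3  70.7  76.1]
bowl [ 646.2 -197.7    2.1]
jam [610.4 299.5  96.2]
top rim (109, array([482.9, 264.8,  46.7, 102.7]), array([485.6, 266.1, 102.8])) lidtop (496, array([ 484.4, -220.8,   52.1,   46.7]), array([ 483.9, -218.1,   46.8])) knob (49, array([ 480. , -226.5,   23.7,   70. ]), array([ 484.5, -220.9,   69.1])) sh (347, array([482. , 263.8,  52.5,  86.5]), array([476.4, 262.3,  89.5]))
scene rim (145, array([479.7, 262.1,  48. , 101.4]), array([480. , 263.2, 101.4])) lidtop (490, array([ 482.5, -223.2,   51.5,   46.8]), array([ 476.2, -231.4,   46.5])) knob (66, array([ 482.7, -224. ,   14.6,   69.1]), array([ 480.4, -226.5,   68. ])) sh (407, array([478.6, 259. ,  53.4,  89.9]), array([477.1, 256.8,  90.7]))
```

View pics/crop1.png

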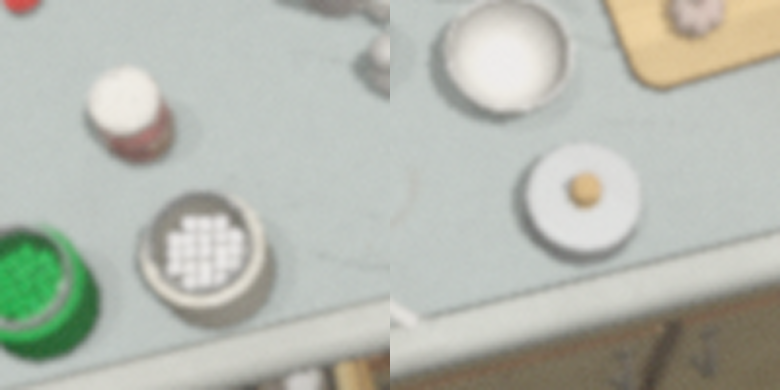

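The crop confirms the cream tin with white lumps (crop 205,252) and the grey lid with the wooden knob (crop 583,188). Next I'll refine both positions with the wrist camera.

```bash
python3 - <<'E'
from h import *
q=[0,0,1,0]
ims=[]
for n,p in (("tin",[482,263,300]),("lid",[483,-222,260])):
    bot.move_to(p,q); bot.dwell(.3); s=bot.read_state(); c=bot.read_camera("wrist")
    if n=="tin": print(np.array(c["mount"]).round(3),c["fovy"])
    Q=cloud(c,s); np.savez(f"pics/w_{n}.npz",P=Q,im=c["image"]); ims.append(c["image"])
    print(n,s["clock"],s["ee_pos"].round(1),s["joint_positions"].round(2))
    def circ(zlo,zhi,r):
        m=(Q[...,2]>zlo)&(Q[...,2]<zhi)&(np.hypot(Q[...,0]-p[0],Q[...,1]-p[1])<r); q_=Q[m]
        if len(q_)<5: return len(q_)
        (x,y),rad=cv2.minEnclosingCircle(q_[:,:2].astype(np.float32)); return len(q_),np.round([x,y,rad,np.median(q_[:,2])],1),q_.mean(0).round(1)
    for z in ([(95,112,60),(75,90,60)] if n=="tin" else [(40,53,60),(60,76,30),(68,76,30)]): print(z,circ(*z))
cv2.imwrite("pics/w1.png",cv2.resize(np.hstack(ims),(800,300)))
E
```

```text
[[-0.00000e+00 -9.53000e-01 -3.04000e-01  7.84240e+01]
 [ 1.00000e+00 -0.00000e+00  0.00000e+00  2.80000e-02]
 [-0.00000e+00 -3.04000e-01  9.53000e-01 -1.23421e+02]
 [ 0.00000e+00  0.00000e+00  0.00000e+00  1.00000e+00]] 60.56620534601915
tin 1.9583 [481.8 263.4 300. ] [ 0.43  0.26  1.45  0.    1.43 -1.14]
(95, 112, 60) (1245, array([482.5, 262.6,  45.2, 103.8]), array([488. , 262.9, 102.5]))
(75, 90, 60) (1967, array([482. , 262.6,  52.1,  82.5]), array([468.9, 262.6,  82.4]))
lid 4.0833 [ 483.2 -221.7  260. ] [-0.5   0.25  1.56  0.    1.33 -2.07]
(40, 53, 60) (7699, array([ 485.2, -221.4,   51.5,   46.6]), array([ 481.8, -221.7,   46.5]))
(60, 76, 30) (778, array([ 485. , -221.7,   14.4,   70.1]), array([ 483.6, -221.8,   69.5]))
(68, 76, 30) (647, array([ 485. , -222. ,   13.8,   70.3]), array([ 484.4, -221.8,   70.2]))
```

View pics/w1.png

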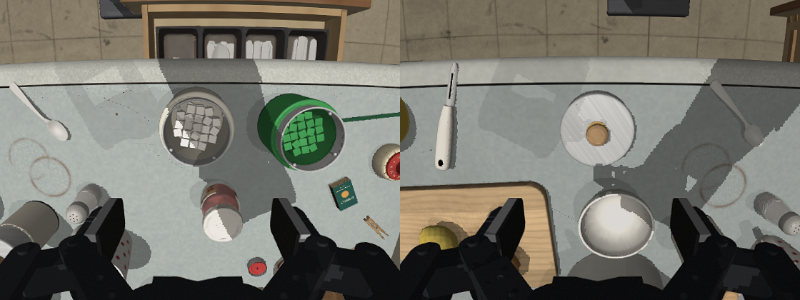

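Left: the tin mouth is at (198,128) beside the green tin. Right: the lid is at (597,130), clear of the bowl and peeler. Measured positions are tin (482.2,262.6) and lid (485,-221.7), so I'll grasp now.

```bash
python3 - <<'E'
from h import *
bot.move_gripper(50,80)
bot.move_to([485,-221.7,110],[0,0,1,0])
print(bot.servo_line([485,-221.7,69],speed=60,until_force=5))
s=bot.read_state(); print(s["ee_pos"],s["ft_force"])
bot.move_gripper(10,80); bot.dwell(.2)
s=bot.read_state(); z0=s["ee_pos"][2]; print(s["ee_pos"],s["ft_force"],s["grip_width"],s["grip_force"])
bot.servo_line([485,-221.7,230],speed=120); bot.dwell(.3)
s=bot.read_state(); c=bot.read_camera("wrist"); Q=cloud(c,s); print(s["clock"],s["ee_pos"],s["ft_force"],s["grip_width"])
cv2.imwrite("pics/w2.png",c["image"]); np.savez("pics/w2.npz",P=Q)
dz=s["ee_pos"][2]-z0
m=(abs(Q[...,2]-46.5-dz)<8)&(np.hypot(Q[...,0]-485,Q[...,1]+221.7)<60); q=Q[m]
(x,y),r=cv2.minEnclosingCircle(q[:,:2].astype(np.float32)); A=np.c_[q[:,:2]-[485,-221.7],np.ones(len(q))]
print(len(q),x,y,r,"plane",np.linalg.lstsq(A,q[:,2],rcond=None)[0], "exp z",46.5+dz)
E
```

```text
False
[ 485.15355969 -221.77685679   69.19374589] [0.42592112 0.47428452 0.36568067]
[ 485.19413986 -221.80809202   69.7412958 ] [-2.9954725   0.82610217  6.2749251 ] 25.354436648152312 78.16051572266588
8.4083 [ 484.95718151 -221.68152165  229.78028371] [-0.055606   -0.97453289 -2.76116813] 25.42558570369611
23371 484.6940002441406 -221.46932983398438 50.951847076416016 plane [6.23529913e-03 2.47278503e-03 2.06592977e+02] exp z 206.538987908602
```

View pics/w2.png

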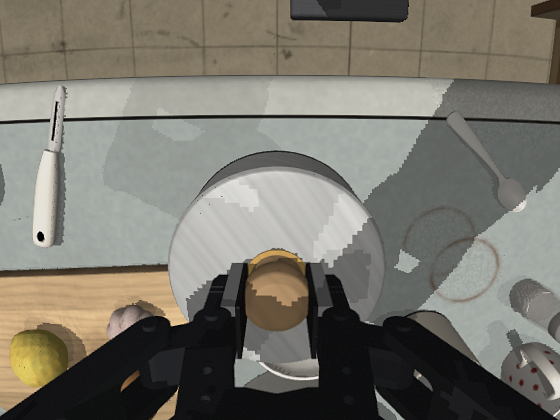

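The lid is held level and centred under the TCP, with the knob at (277,293). Expected TCP z when home is about 154.7. Next I'll carry it over and lower it.

```bash
python3 - <<'E'
from h import *
bot.move_to([482.3,262.6,230],[0,0,1,0])
bot.servo_line([482.3,262.6,184],speed=80); bot.dwell(.4)
s=bot.read_state(); f0=s["ft_force"]; print(s["clock"],s["ee_pos"],f0)
print(bot.servo_line([482.3,262.6,160.5],speed=20,until_force=4))
s=bot.read_state(); print(s["clock"],s["ee_pos"],s["ft_force"]-f0,s["moment"],s["grip_width"])
E
```

```text
11.35 [482.3395451  262.61367093 184.18550339] [ 0.10356072  0.42041994 -1.55996594]
True
12.3917 [482.27119115 262.45558601 161.33212848] [ 0.65460296 -1.37386711  4.13847264] [-0.09257388 -0.13767058  0.04175668] 24.730610242814052
```

```bash
python3 - <<'E'
from h import *
f0=np.array([.1,.42,-1.56])
z=161.3
while z>152:
    z-=.5; bot.servo_line([482.3,262.6,z],speed=15); s=bot.read_state(); f=s["ft_force"]-f0
    print(round(z,1),s["ee_pos"].round(2),f.round(1),round(s["clock"],2),round(s["grip_width"],1))
    if f[2]>19 or np.hypot(f[0],f[1])>8: break
E
```

```text
160.8 [482.49 262.68 161.06] [ 0.7 -0.4  5.4] 12.64 25.1
160.3 [482.16 262.56 160.09] [-1.  -0.9  2.6] 12.89 25.1
159.8 [482.22 262.54 159.6 ] [ 0.5 -1.5  2.5] 13.14 25.1
159.3 [482.08 262.5  158.92] [ 0.4 -0.9 -1.1] 13.39 25.2
158.8 [482.17 262.56 158.59] [-0.4  0.2 -0.7] 13.64 24.8
158.3 [482.34 262.59 158.31] [ 0.9 -0.6 -0.1] 13.89 24.5
157.8 [482.29 262.61 157.78] [ 0.1  0.5 -0.5] 14.14 24.9
157.3 [482.29 262.59 157.26] [ 0.1 -0.8 -0.9] 14.39 25.3
156.8 [482.31 262.61 156.81] [ 0.6 -1.   0.2] 14.64 25.1
156.3 [482.3  262.59 156.28] [ 0.2 -0.6  0.1] 14.89 25.1
155.8 [482.27 262.56 155.73] [ 0.2 -0.6  0. ] 15.14 25.4
155.3 [482.28 262.59 155.25] [-0.7 -0.2 -0.6] 15.39 25.2
154.8 [482.3  262.62 154.78] [-0.1  0.1 -0.4] 15.64 25.2
154.3 [482.31 262.62 154.32] [-0.4 -0.9 -0.2] 15.89 25.1
153.8 [482.37 262.65 153.98] [-0.2  0.4  3. ] 16.14 25.1
153.3 [482.47 262.68 153.73] [-1.8 -1.9  7.1] 16.39 25.5
152.8 [482.56 262.71 153.51] [-2.3 -1.5  8.9] 16.64 25.0
152.3 [482.63 262.75 153.33] [-3.6 -2.1 11.5] 16.89 25.0
151.8 [482.73 262.78 153.2 ] [-4.4 -1.7 15.8] 17.14 24.9
```

```bash
python3 - <<'E'
from h import *
f0=np.array([.1,.42,-1.56])
z=151.8
while z>149:
    z-=.4; bot.servo_line([482.2,262.6,z],speed=15); s=bot.read_state(); f=s["ft_force"]-f0
    print(round(z,1),s["ee_pos"].round(2),f.round(1),round(s["clock"],2))
    if f[2]>19.5: break
bot.dwell(.2); print((bot.read_state()["ft_force"]-f0).round(1))
bot.servo_line([482.3,262.6,154.3],speed=20); bot.dwell(.2)
s=bot.read_state(); print(s["ee_pos"],(s["ft_force"]-f0).round(1))
# lift
for z in (155.5,157,159,161,164,170,180):
    bot.servo_line([482.3,262.6,z],speed=20); s=bot.read_state(); print(z,s["ee_pos"][2].round(2),(s["ft_force"]-f0).round(1))
bot.servo_line([482.3,262.6,255],speed=80); bot.dwell(.4)
s=bot.read_state(); c=bot.read_camera("wrist"); Q=cloud(c,s); print(s["clock"],s["ee_pos"],s["ft_force"],s["grip_width"])
cv2.imwrite("pics/w3.png",c["image"])
c=bot.read_camera("scene"); Q=cloud(c); np.savez("pics/s3.npz",P=Q)
m=(np.hypot(Q[...,0]-482,Q[...,1]-263)<60)&(Q[...,2]>60); u=np.argwhere(m); print(u.min(0),u.max(0))
a,b=u.min(0)-20,u.max(0)+20; cv2.imwrite("pics/s3.png",cv2.resize(c["image"][max(a[0],0):b[0],a[1]:b[1]],None,fx=4,fy=4,interpolation=cv2.INTER_CUBIC)[:600,:800])
m&=(Q[...,2]<140); q=Q[m]; print(np.histogram(q[:,2],np.arange(60,142,4)))
t=q[(q[:,2]>102)&(q[:,2]<112)]; print("flange",len(t),t.mean(0),np.linalg.lstsq(np.c_[t[:,:2]-[482,263],np.ones(len(t))],t[:,2],rcond=None)[0])
E
```

```text
151.4 [482.75 262.81 153.13] [-5.4 -2.8 18.8] 17.39
151.0 [482.73 262.84 153.06] [-8.  -3.7 22.3] 17.64
[-7.2 -3.1 23.4]
[482.26815819 262.58778774 154.08237763] [ 0.2 -0.3  2.1]
155.5 155.3 [ 0.  -0.9 -1.4]
157 156.98 [ 0.3 -1.2 -0.9]
159 159.19 [ 0.1 -0.9 -0.9]
161 161.21 [-0.9 -0.8 -1. ]
164 164.21 [-0.5  0.1 -1. ]
170 170.13 [-1.  -0.6 -0.2]
180 179.97 [ 0.1 -1.3  1. ]
22.25 [482.28638304 262.60535859 254.91391714] [ 0.54268415  0.1852832  -1.40139929] 25.26168692379232
[ 66 188] [200 223]
(array([ 34,  24,  25,  31,  27,  50,  40,  24,  25,  25,  25,  63, 116,
         3,   5,   6,   5,   3,   0,   0]), array([ 60,  64,  68,  72,  76,  80,  84,  88,  92,  96, 100, 104, 108,
       112, 116, 120, 124, 128, 132, 136, 140]))
flange 190 [475.22254875 253.79099868 108.0698495 ] [1.06458180e-02 2.99674800e-02 1.08417972e+02]
```

View pics/s3.png

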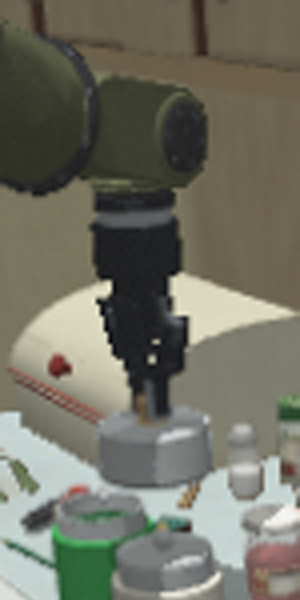

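View pics/w3.png

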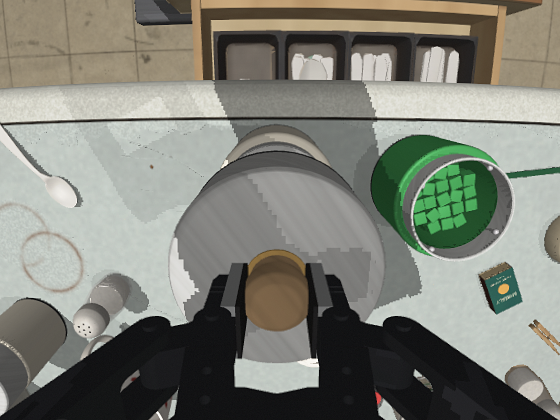

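The scene crop shows the inner lid in the tin with its ball knob at (165,540), and the outer lid held level above it. In the wrist view the held lid hides the tin. I'll sidestep briefly to check that the inner lid is level, then return.

```bash
python3 - <<'E'
from h import *
bot.servo_line([482.3,132,255],speed=130); bot.dwell(.3)
s=bot.read_state(); c=bot.read_camera("wrist"); Q=cloud(c,s); print(s["clock"]); cv2.imwrite("pics/w4.png",c["image"])
bot.servo_line([482.3,262.6,255],speed=130); bot.dwell(.3)
s2=bot.read_state(); print(s2["clock"],s2["ee_pos"],s2["grip_width"])
d=np.hypot(Q[...,0]-482,Q[...,1]-263); m=(d<60)&(Q[...,2]>60)&(Q[...,2]<140); q=Q[m]
print(np.histogram(q[:,2],np.arange(60,142,4))[0])
def circ(t): (x,y),r=cv2.minEnclosingCircle(t[:,:2].astype(np.float32)); return np.round([x,y,r],1)
t=q[(q[:,2]>103)&(q[:,2]<112)]; print("flange circle",circ(t)); C=circ(t)
dd=np.hypot(t[:,0]-C[0],t[:,1]-C[1]); t=t[(dd<40)&(dd>18)]
for k in range(3):
    A=np.c_[t[:,:2]-C[:2],np.ones(len(t))]; p=np.linalg.lstsq(A,t[:,2],rcond=None)[0]; r=t[:,2]-A@p; t=t[abs(r)<2.5*r.std()]
print(len(t),p,r.std())
sh=q[(q[:,2]>78)&(q[:,2]<87)]; print("shoulder",np.median(sh[:,2]),circ(sh),"knob top",np.sort(q[:,2])[-10:].round(1))
for lo in (120,): k=q[q[:,2]>lo]; print("knob",len(k),k.mean(0))
E
```

```text
23.8083
25.3167 [482.37699202 262.30992443 255.09453648] 25.23718583621011
[ 122  126  123  135  151 1635  194  152  158  162  175 7551  854   11
   81  173  284    8    0    0]
flange circle [482.3 261.9  45.2]
5614 [-1.26985103e-03  3.22479185e-04  1.07157435e+02] 0.6311587418507292
shoulder 82.55235471919822 [482.2 261.7  52.1] knob top [128.  128.  128.1 128.1 128.2 128.2 128.4 128.6 128.6 128.7]
knob 465 [480.84941578 260.34649314 124.59638267]
```

View pics/w4.png

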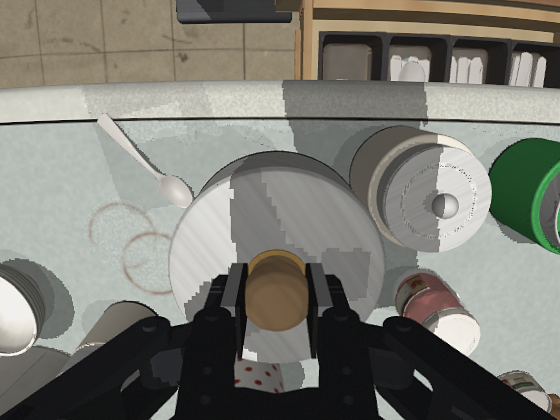

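The inner lid is seated in the tin: flange at (437,195), ball knob at (445,206). The flange top measures 107.2 mm (107.5 when home), tilt is under 0.002 rad, and the tin hasn't shifted. I'm handing in.

```bash
python3 -c "
from rig import bot
print(bot.finish_job())"
```

```text
the job is handed in; nothing more can be done
None
```

The job is handed in: the inner lid measures flush and level in the tin, the tin has not measurably moved, and the gripper holds the outer lid level about 100 mm above where it sat.

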